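Clamp the battery case in its cradle

TASK

Push the white battery case with your fingertips fully home into its metal cradle, up against the back plate, while the wing screw above it is still loose. Then screw the wing screw down clockwise (seen from above) until it stops, by repeated fingertip strokes against its wings. Only push: do not lift anything, leave the other things on the board where they are, and finish clear of everything.

Things in the scene. Friction and masses are not known exactly. Their poses are not given: they have to be found in the camera images.
- cradle: Fixed aluminium cradle, a channel open to the front. Origin on the board (z=0) right below the vertical screw axis; its +x is horizontal, the direction of the push into the cradle; z up. In mm in this frame: base plate 4 thick, x -95 to +33; side walls 69 apart inside, x -71 to +33, 26 high.
- back_plate (a point): Middle of the top edge of the front face of the cradle's upright back plate (x=+33 mm in the cradle frame; 4 thick, 60 wide, 100 high). It is the stop for the case. Between it and the wings there is no room for a finger, so a finger cannot circle the screw and must work in strokes on the other sides.
- bridge_top (a point): Point on the screw axis on top of the cradle's bridge, 60 mm above the board. The bridge crosses over the case (cradle x -16 to +16, y -43 to +43, underside 54 high) and the wing screw stands on it.
- case_center (a point): Centre (half-way up) of the loose white plastic battery case: 120 mm long along the cradle's x, 64 wide, 42 high, 0.25 to 0.5 kg, top 46 above the board, a snap latch up to 6 high on top near its front end. It starts under the bridge, 25 to 45 mm short of home, sticking out at the front (-x). At home this point is at x=-27 in the cradle frame and the front face at x=-87. A few N slide it.
- wing (a joint): Turn of the brass wing screw, rad: 0 = screwed fully down, at its hard stop; grows counter-clockwise seen from above as it unscrews. Starts at 7 to 10.5. It sinks 3 mm per clockwise turn, stays where left, and turns with about 0.03 N m. At 0 the wings point along the cradle's +y and -y; at q their line is turned counter-clockwise by q from there.
- wing_mid (a point): Point on the screw axis at the wings' mid-height, 90 mm above the board when screwed down. It turns with the screw: the two wings point along its +y and -y. Each is an upright plate 5 thick reaching from the hub (radius 8) to radius 27 at this height, 22 at 10 to 20 below; the top is 10 above. Fingertips about 10 below this point engage the wings and clear the bridge (30 below it).
- cup_rim (a point): Bystander: mouth centre of a stainless steel cup, 72 across, 80 high, standing beside the cradle (right-hand or left-hand side). Leave alone.
- knob: Bystander: loose ceramic knob, 40 across, 35 high, origin at its underside; near the cradle. Leave alone.
- fuse: Bystander: small upright ceramic fuse cartridge, 22 across, 38 high, origin at its underside; near the cradle. Leave alone.
- screwdriver_grip (a point): Bystander: handle of a red screwdriver lying to the left. Leave alone.
- jar: Bystander: glass jar, 64 across, 75 high, origin at its underside, to the right. Leave alone.
- tape: Bystander: black roll of tape lying flat, 72 across, 19 high, origin at its underside, to the right. Leave alone.

How it is judged:
By the outcome, as a careful person would: the job done as asked, in the order asked, and still so for the second after the job is handed in, with the robot touching nothing.
It also fails if it takes over 61 s, if anything falls off the work surface, if the arm or the gripper's body presses on something with over 40 N, if the wrist force passes 120 N, or if a joint passes its speed limit or range.

ROBOT

A 6-joint arm with a two-finger parallel gripper is mounted at the origin on the work surface. World frame = base frame: x ahead of the robot, y to its left, z up, the work surface at z = 0. Lengths are in mm, angles in rad, forces in N, time in s.
With the tool pointing down it reaches from about 300 to 750 mm from the base axis. Payload 8.5 kg.
Tool frame: the origin (TCP) lies on the mounting face of the last link; the fingertips stand 166 mm ahead of it and the grasp point (between the pads) lies 147 mm ahead of it; y points along the fingers, x is the direction in which the jaws open and shut, and the axes are right-handed (so a half turn about y gives the same grasp; the last joint's range is limited). The gripper opens to 88 mm and grips with 3 to 60 N. Pads are 18 mm wide; open, the fingers measure 123 mm over their backs; the gripper's body (75 mm by 187 mm) begins 45 mm behind the grasp point.
Start: joints at [1.106, 0.381, 1.297, -0, 1.464, -0.215], TCP at [135.958, 532.914, 404.748] pointing down, gripper open.
Joint ranges: [-3.11, 3.11], [-0.89, 2.33], [0.22, 2.48], [-1.42, 4.56], [0.17, 2.85], [-2.88, 2.88]. Speed limits (rad/s): [2.39, 2.39, 3.14, 3.14, 3.14, 3.14].

INTERFACE

Orientations are given as a rotation vector (axis times angle).
In Python, from rig import r gives the robot as it stands.
- The arm moves only by the shell command python3 -m inch 'ROWS'. ROWS is JSON, a list of rows, each a list of 5 numbers: the opening, from 0 (shut) to 1 (fully open), then the shift along the tool's x, y, z in units of 25 mm (1.0 is 25 mm), then the turn about the tool's y in units of 6 degrees (1.0 is 6 degrees). A call has 1 to 20 rows; each row is the pose to reach, as a shift and turn from the pose commanded when the call began, along the tool's axes at that moment; what a row does not reach only later rows make up. A row lasts 1/12 s, in which the tool goes at most 41.7 mm and 7.16 degrees, less where a joint would pass 70% of its speed; a pose out of reach is approached as far as the arm can. A call with a gripper value outside its range is refused whole. The fingers move at their own pace and stop on an object; the grip force is fixed at half the most. Time passes only in rows, so rows that repeat a pose let the fingers close. It gives the time, the measured TCP pose, the force and the opening at its end, in the units of the state.
- r.get_state(): the state, without advancing time (a new reading comes with each control period).
- r.get_image(name): name is "side" or "top"; returns a dict with "image" (480x640x3 uint8, red, green, blue), "fx", "fy", "cx", "cy" (pixels), "R" (3x3) and "t" (3): a world point X has camera coordinates R X + t. Camera axes: x right, y down, z forward; pixel columns grow to the right and rows downward; lengths in mm; the calibration is good to about 2 mm. A picture is of the moment at which its call begins. There is no depth.
- r.finish_job(): hands the job in, once; it reports no verdict.
The state is a dict: "t": time; "joint_positions": joint angles; "qd": joint speeds; "joint_efforts": joint torques, N m; "tool_pos": TCP position; "ee_rot": TCP orientation; "ft_force": force on the tool from outside, world axes, zero at the start; "moment": the same for the moment, N m; "gripper_width": opening from 0.0 (shut) to 1.0 (fully open).
Only numpy, scipy, OpenCV 4.12 (cv2) and the standard library are available. Lean on these libraries where they do the work, as an engineer would, in place of code of your own. Each camera call takes 0.05 s, during which the arm holds its last target.

## Working session

There is one attempt and no reset: what is moved stays moved. The work goes in short steps, Python scripts to look and compute and a shell command to move; the robot and the scene stay as the last step left them, time stands still between calls to the robot, and variables do not carry over. Pictures are saved under pics/ and viewed, and the job is handed in when it is done.

```bash
ls; mkdir -p pics
python3 - <<'E'
from rig import r
import cv2
print(r.get_state())
for n in ("side","top"):
    d=r.get_image(n); cv2.imwrite(f"pics/{n}0.png",d["image"][:,:,::-1])
    print(n,d["fx"],d["fy"],d["cx"],d["cy"],d["R"],d["t"])
E
```

```text
pics
{'t': 0.0, 'joint_positions': array([ 1.10571568e+00,  3.81160940e-01,  1.29822780e+00,  1.08820847e-05,
        1.46352484e+00, -2.15326631e-01]), 'qd': array([ 0.00018561,  0.00094932, -0.00141421, -0.00046135,  0.00034858,
       -0.00081743]), 'joint_efforts': array([-2.57309475e-03, -4.37910855e+01, -2.24549121e+01,  7.12332898e-02,
        3.52470903e-02, -9.76029310e-05]), 'tool_pos': array([135.93770182, 532.89358142, 404.16754417]), 'ee_rot': array([-1.31762288, -1.02235271,  1.02434899]), 'ft_force': array([-0.15199468, -0.53876857,  0.52017144]), 'moment': array([-0.03495578, -0.0034324 , -0.00726946]), 'gripper_width': 0.9985710233012494}
side 452.8212329422232 452.8212329422232 313.9921381539288 239.76592881458123 [[-0.87681063 -0.48041547  0.02010233]
 [-0.32338607  0.55824387 -0.76405839]
 [ 0.35584347 -0.67643533 -0.64483383]] [473.84956938 256.9786707  874.84092761]
top 565.7734847552292 565.7734847552292 329.45571434444713 247.85587246674217 [[-0.02522406 -0.99951458  0.01828522]
 [-0.99636407  0.02364717 -0.08185018]
 [ 0.08137805 -0.02028333 -0.99647689]] [   2.60406169  565.78771341 1327.2209694 ]
```

View pics/side0.png

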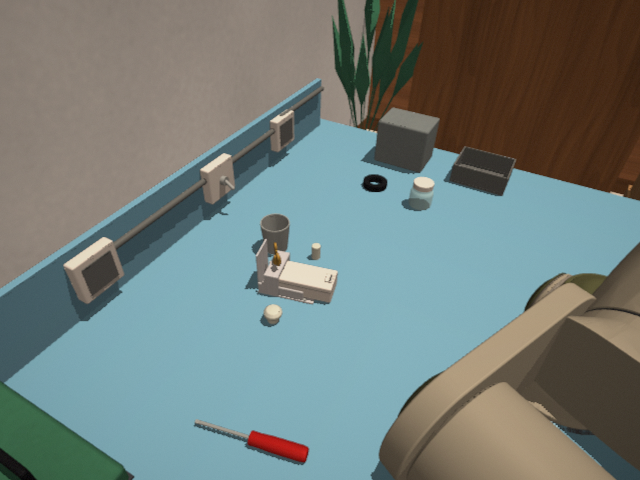

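View pics/top0.png

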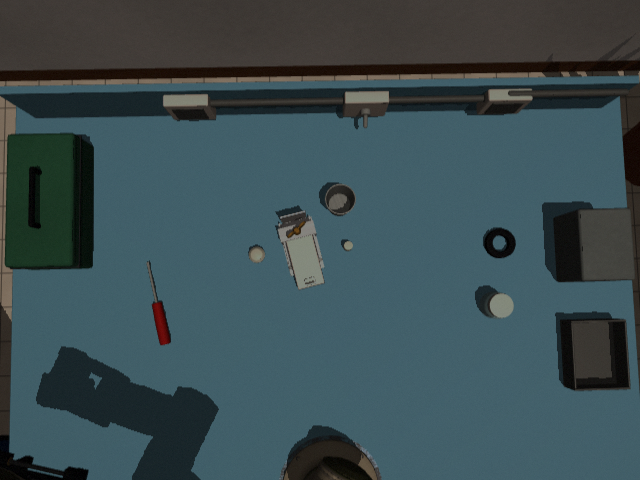

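The side view shows the cradle at about (290,275), with the cup behind it at (275,232), the fuse at (316,251) and the knob at (272,314). The top view shows the cradle at (300,245), with the screw near (297,231). I'll zoom in.

Run:
```python
import cv2
a=cv2.imread("pics/top0.png")[170:300,230:370]; cv2.imwrite("pics/top0z.png",cv2.resize(a,None,fx=4.5,fy=4.5,interpolation=cv2.INTER_CUBIC))
a=cv2.imread("pics/side0.png")[205:335,230:350]; cv2.imwrite("pics/side0z.png",cv2.resize(a,None,fx=4.5,fy=4.5,interpolation=cv2.INTER_CUBIC))
```

```text
(no output)
```

View pics/top0z.png

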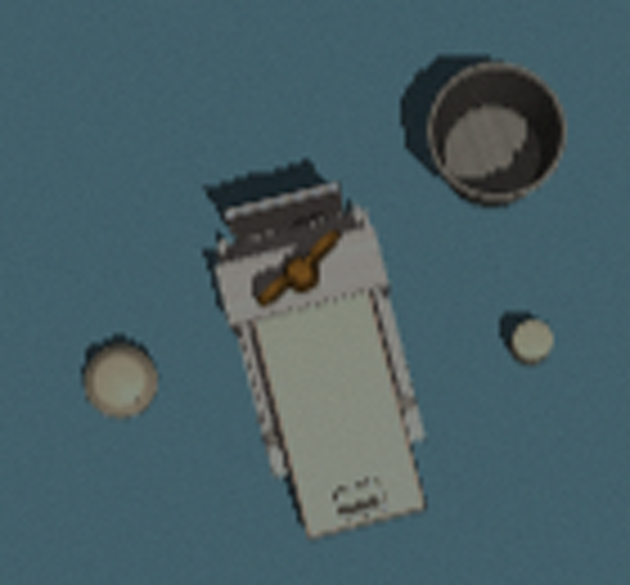

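View pics/side0z.png

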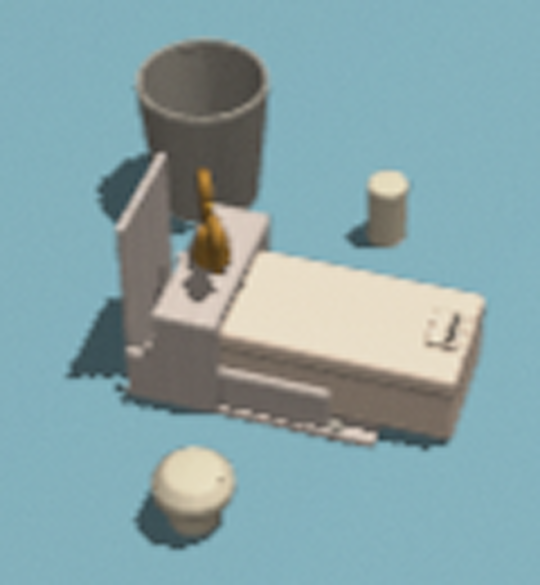

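```bash
cat > h.py <<'E'
import numpy as np
from rig import r
from scipy.spatial.transform import Rotation as Ro
from scipy.optimize import least_squares
def proj(d,X):
    c=np.asarray(X)@np.array(d["R"]).T+d["t"]
    return np.stack([d["fx"]*c[...,0]/c[...,2]+d["cx"],d["fy"]*c[...,1]/c[...,2]+d["cy"]],-1)
def ray(d,u,v,z):
    R=np.array(d["R"]);o=-R.T@d["t"];k=R.T@np.array([(u-d["cx"])/d["fx"],(v-d["cy"])/d["fy"],1])
    return o+k*(z-o[2])/k[2]
E
cat > fit.py <<'E'
from h import *
T=r.get_image("top");S=r.get_image("side")
z=lambda a,ox,oy:(np.array(a)+.5)/4.5-.5+[ox,oy]
# (zoom px, cradle xyz, case?)
t=[((225,213),(35,30,100),0),((338,185),(35,-30,100),0),((237,325),(-16,43,60),0),((388,290),(-16,-43,60),0),
 ((310,537),(-87,32,46),1),((425,508),(-87,-32,46),1)]
s=[((165,155),(33,-30,100),0),((120,230),(33,30,100),0),((155,318),(16,43,60),0),((218,325),(-16,43,60),0),((270,213),(-16,-43,60),0),
 ((455,383),(-87,32,46),1),((485,297),(-87,-32,46),1)]
def W(p,X,c):
    X=np.array(X,float); X[0]-=c*p[3]
    R=Ro.from_euler('z',p[2]).as_matrix(); return R@X+[p[0],p[1],0]
def res(p):
    o=[]
    for a,X,c in t:o+=list(proj(T,W(p,X,c))-z(a,230,170))
    for a,X,c in s:o+=list(proj(S,W(p,X,c))-z(a,230,205))
    return np.array(o)
p0=[*ray(T,297,231,90)[:2],.24,35]
f=least_squares(res,p0,loss='soft_l1');print(p0,f.x,np.round(res(f.x).reshape(-1,2),1))
p=f.x
for q in (6.72,9.86):
  zz=90+3*q/2/np.pi+8
  a,b=ray(T,*z((262,300),230,170),zz),ray(T,*z((338,238),230,170),zz);d=b-a
  c=(a+b)/2; R=Ro.from_euler('z',p[2]).as_matrix()
  print("wing ctr in cradle",R.T@(c-[p[0],p[1],0]),"ang mod pi",(np.arctan2(d[1],d[0])-p[2]-np.pi/2)%np.pi, np.linalg.norm(d))
  for im,nm,top in((T,"top",(302,272)),(S,"side",(205,170))):print(nm, (proj(im,W(p,(0,0,90+3*q/2/np.pi),0))-[230,170 if nm=='top' else 205])*4.5)
for nm,px,h in(("cup",(497,133),80),("knob",(120,380),25),("fuse",(532,340),38)):
  X=ray(T,*z(px,230,170),h);print(nm,X,"cradle",R.T@(X-[p[0],p[1],0]))
st=r.get_state();print(Ro.from_rotvec(st["ee_rot"]).as_matrix().round(4))
E
python3 fit.py
```

```text
[np.float64(600.3776375583122), np.float64(62.857499967895095), 0.24, 35] [6.02225910e+02 6.36671680e+01 2.34142263e-01 4.43326810e+01] [[ 0.1  1.2]
 [ 0.7  0.7]
 [-1.4  1.1]
 [ 0.9 -0.5]
 [-0.2  1.1]
 [ 0.8  0.5]
 [-0.1 -0.8]
 [ 0.3 -0.1]
 [-1.1 -0.6]
 [-1.1  0.9]
 [-0.4  0.2]
 [-0.7 -0. ]
 [-0.5 -0.9]]
wing ctr in cradle [  0.64492992   0.16062639 101.20856365] ang mod pi 0.43152032868352297 49.1121252727698
top [299.56785804 270.17820125]
side [206.63254651 211.32201406]
wing ctr in cradle [  0.46265627   0.14594555 102.70780322] ang mod pi 0.4315203286835221 49.05403840125395
top [299.44971881 269.84069326]
side [206.52673492 209.0061372 ]
cup [672.93874642 -37.33779053  80.        ] cradle [  45.34931154 -114.65490296   80.        ]
knob [554.8843125  162.99920129  25.        ] cradle [-23.00392112 107.6052942   25.        ]
fuse [569.81403183 -54.52392556  38.        ] cradle [ -58.94884482 -107.44625705   38.        ]
[[ 2.472e-01 -3.000e-04 -9.690e-01]
 [ 9.690e-01 -7.000e-04  2.472e-01]
 [-8.000e-04 -1.000e+00  2.000e-04]]
```

```bash
python3 -m inch '[[0,-16.65,0,-16.87,-4.62],[0,-16.65,0,-16.87,-4.62],[0,-16.65,0,-16.87,-4.62],[0,-16.65,0,-16.87,-4.62],[0,-16.65,0,-16.87,-4.62],[0,-16.65,0,-16.87,-4.62],[0,-16.65,0,-16.87,-4.62],[0,-16.65,0,-16.87,-4.62],[0,-16.65,0,-16.87,-4.62],[0,-16.65,0,-16.87,-4.62],[0,-16.65,0,-16.87,-4.62],[0,-16.65,0,-16.87,-4.62],[0,-16.65,0,-16.87,-4.62],[0,-16.65,0,-16.87,-4.62],[0,-16.65,5,-16.87,-4.62],[0,-16.65,5,-16.87,-4.62],[0,-16.65,5,-16.87,-4.62],[0,-16.65,5,-16.87,-4.62],[0,-16.65,5,-16.87,-4.62],[0,-16.65,5,-16.87,-4.62]]'
cat > where.py <<'E'
from h import *
P=np.array([602.2,63.7]);yaw=.2341
def where():
    st=r.get_state();M=Ro.from_rotvec(st["ee_rot"]).as_matrix()
    c,s=np.cos(yaw),np.sin(yaw);C=np.array([[c,s],[-s,c]])
    p=st["tool_pos"]
    print("t",round(st["t"],2),"cradle xy",(C@(p[:2]-P)).round(1),"tip z",round(p[2]-166,1),"toolx ang in cradle deg",np.degrees(np.arctan2(M[1,0],M[0,0])-yaw).round(2),"down",M[:,1].round(3),"q6",st["joint_positions"][5].round(2),"f cradle",(C@st["ft_force"][:2]).round(1),st["ft_force"][2].round(1),"mom",st["moment"].round(2),"g",round(st["gripper_width"],2))
if __name__=="__main__": where()
E
python3 where.py
```

```text
t: 1.87
tool_pos: [442.1, 25.6, 281.4]
ee_rot: [-1.091, -1.381, 1.379]
ft_force: [-0.0, 0.1, 0.9]
gripper_width: 0.002
t 1.87 cradle xy [-164.6    0. ] tip z 115.4 toolx ang in cradle deg 90.01 down [ 0.002 -0.    -1.   ] q6 -2.02 f cradle [0.  0.1] 0.9 mom [ 0.05 -0.    0.04] g 0.0
```

```bash
python3 -m inch '[[0,0,1.6,0,0],[0,0,3.6,0,0],[0,0,3.6,0,0],[0,0,3.6,0,0],[0,0,3.6,-0.4,0],[0,0,3.6,-0.7,0],[0,0,3.6,-0.9,0],[0,0,3.6,-1.1,0],[0,0,3.6,-1.3,0],[0,0,3.6,-1.5,0],[0,0,3.6,-1.7,0],[0,0,3.6,-1.9,0],[0,0,3.6,-2.1,0],[0,0,3.6,-2.3,0],[0,0,3.6,-2.3,0]]'
python3 where.py
python3 - <<'E'
from h import *
import cv2
for n,(x,y) in (("side",(230,205)),("top",(230,170))):
    a=r.get_image(n)["image"][y:y+130,x:x+130,::-1]; cv2.imwrite(f"pics/{n}1z.png",cv2.resize(a,None,fx=4.5,fy=4.5,interpolation=cv2.INTER_CUBIC))
E
```

```text
t: 3.12
tool_pos: [498.2, 38.9, 191.2]
ee_rot: [-1.09, -1.381, 1.38]
ft_force: [-0.3, -0.6, 0.5]
gripper_width: 0.006
t 3.12 cradle xy [-106.9    0. ] tip z 25.2 toolx ang in cradle deg 90.02 down [ 0.002 -0.    -1.   ] q6 -1.96 f cradle [-0.5 -0.5] 0.5 mom [-0.    0.01  0.02] g 0.01
```

View pics/side1z.png

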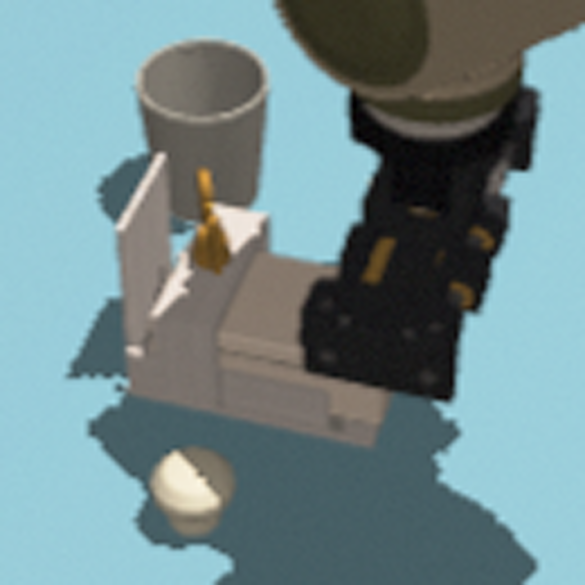

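The fingers have pushed the case in: its front corner moved from about (450,440) to about (380,440). I'll continue slowly and watch the force.

```bash
python3 -m inch '[[0,0,0,-0.1,0],[0,0,0,-0.2,0],[0,0,0,-0.3,0],[0,0,0,-0.3,0]]'; python3 where.py
python3 -m inch '[[0,0,0,-0.06,0],[0,0,0,-0.12,0],[0,0,0,-0.12,0]]'; python3 where.py
```

```text
t: 3.55
tool_pos: [504.7, 40.5, 190.2]
ee_rot: [-1.088, -1.379, 1.38]
ft_force: [-3.6, -0.9, 3.5]
gripper_width: 0.004
t 3.55 cradle xy [-100.2    0. ] tip z 24.2 toolx ang in cradle deg 90.01 down [-0.001 -0.    -1.   ] q6 -1.96 f cradle [-3.7 -0. ] 3.5 mom [-0.06  0.55  0.04] g 0.0
t: 3.8
tool_pos: [507.5, 41.1, 190.0]
ee_rot: [-1.088, -1.378, 1.38]
ft_force: [-4.1, -0.8, 4.6]
gripper_width: 0.004
t 3.8 cradle xy [-97.4   0. ] tip z 24.0 toolx ang in cradle deg 90.0 down [-0.002 -0.    -1.   ] q6 -1.96 f cradle [-4.2  0.2] 4.6 mom [-0.07  0.67  0.05] g 0.0
```

```bash
python3 -m inch '[[0,0,0,-0.06,0],[0,0,0,-0.06,0]]'; python3 where.py
python3 -m inch '[[0,0,0,-0.06,0],[0,0,0,-0.06,0]]'; python3 where.py
```

```text
t: 3.97
tool_pos: [508.3, 41.3, 190.1]
ee_rot: [-1.086, -1.377, 1.382]
ft_force: [-9.8, -3.2, 8.7]
gripper_width: 0.003
t 3.97 cradle xy [-96.5   0. ] tip z 24.1 toolx ang in cradle deg 90.02 down [-0.004 -0.    -1.   ] q6 -1.96 f cradle [-10.3  -0.9] 8.7 mom [-0.47  1.43  0.01] g 0.0
t: 4.13
tool_pos: [508.9, 41.5, 190.0]
ee_rot: [-1.083, -1.374, 1.384]
ft_force: [-16.3, -7.3, 13.6]
gripper_width: 0.002
t 4.13 cradle xy [-96.    0.1] tip z 24.0 toolx ang in cradle deg 90.04 down [-0.008 -0.001 -1.   ] q6 -1.95 f cradle [-17.5  -3.3] 13.6 mom [-1.03  2.39 -0.06] g 0.0
```

```bash
python3 -m inch '[[0,0,0,-0.06,0],[0,0,0,-0.06,0]]'; python3 where.py
```

```text
t: 4.3
tool_pos: [509.4, 41.6, 190.0]
ee_rot: [-1.081, -1.371, 1.385]
ft_force: [-22.9, -11.7, 19.4]
gripper_width: 0.004
t 4.3 cradle xy [-95.4   0. ] tip z 24.0 toolx ang in cradle deg 90.05 down [-0.011 -0.001 -1.   ] q6 -1.95 f cradle [-25.  -6.] 19.4 mom [-1.56  3.36 -0.06] g 0.0
```

The case stopped at x=-96, which is -87 plus 9 for the half finger, so it's home. I'll back off, lift, and check.

```bash
python3 -m inch '[[0,0,0,0.4,0],[0,0,0,1.4,0],[0,0,0,2,0],[0,0,-1.5,2,0],[0,0,-3,2,0],[0,0,-3.7,2,0],[0,0,-3.7,2,0],[0,0,-3.7,2,0],[0,0,-3.7,2,0]]'
python3 where.py
python3 - <<'E'
from h import *
import cv2
for n,(x,y) in (("side",(230,205)),("top",(230,170))):
    a=r.get_image(n)["image"][y:y+130,x:x+130,::-1]; cv2.imwrite(f"pics/{n}2z.png",cv2.resize(a,None,fx=4.5,fy=4.5,interpolation=cv2.INTER_CUBIC))
E
cat > path.py <<'E'
import numpy as np
a,b=9,17.5
def c(wd,off=0,rc=17):
    w=np.radians(wd);e=np.array([np.cos(w),np.sin(w)]);n=np.array([-e[1],e[0]])
    best=None
    for ce in np.arange(0,40,.5):
        p=e*ce+n*(2.5+a*abs(n[0])+b*abs(n[1]))
        # contact point: corners within 1.5mm of plane -> e-range
        cs=np.array([[i*a,j*b] for i in(1,-1) for j in(1,-1)])
        h=cs@n; k=cs[h<h.min()+1.5]@e+ce
        lo,hi=k.min(),k.max()
        d=np.linalg.norm(np.maximum(np.abs(p)-[a,b],0))  # dist origin to post
        if d<10.5: continue
        m=abs(np.clip(rc,lo,hi)-rc)+max(0,9-d)+abs(ce-rc)*.02
        if best is None or m<best[0]: best=(m,ce,lo,hi,d,p)
    m,ce,lo,hi,d,p=best
    return p+n*off,lo,hi,d
if __name__=="__main__":
    for w in range(230,24,-10):
        p,lo,hi,d=c(w);print(w,p.round(1),"contact r %.1f..%.1f hubdist %.1f"%(lo,hi,d))
E
python3 path.py
```

```text
t: 5.05
tool_pos: [463.4, 30.6, 281.5]
ee_rot: [-1.088, -1.379, 1.38]
ft_force: [-0.1, -0.2, -0.8]
gripper_width: 0.004
t 5.05 cradle xy [-142.7   -0. ] tip z 115.5 toolx ang in cradle deg 89.99 down [-0.001  0.    -1.   ] q6 -1.99 f cradle [-0.1 -0.2] -0.8 mom [-0.02 -0.   -0.03] g 0.0
230 [  0.1 -32. ] contact r 16.9..16.9 hubdist 14.5
220 [ -2.5 -30.4] contact r 17.1..17.1 hubdist 12.9
210 [ -4.5 -28.2] contact r 17.0..17.0 hubdist 10.7
200 [-11.7 -27.7] contact r 23.0..23.0 hubdist 10.6
190 [-17.  -24.6] contact r 26.8..26.8 hubdist 10.7
180 [-19.5 -20. ] contact r 10.5..28.5 hubdist 10.8
170 [-26.3 -17. ] contact r 17.2..17.2 hubdist 17.3
160 [-25.9 -14. ] contact r 17.0..17.0 hubdist 16.9
150 [-24.9 -11.2] contact r 17.0..17.0 hubdist 15.9
140 [-23.5  -8.6] contact r 16.9..16.9 hubdist 14.5
130 [-21.9  -6. ] contact r 17.1..17.1 hubdist 12.9
120 [-19.7  -3.9] contact r 17.2..17.2 hubdist 10.7
110 [-19.5   4.1] contact r 23.9..23.9 hubdist 10.5
100 [-18.5  22.1] contact r 40.7..40.7 hubdist 10.6
90 [-11.5  28. ] contact r 10.5..45.5 hubdist 10.8
80 [-8.5 34.5] contact r 16.8..16.8 hubdist 17.0
70 [-5.5 34.5] contact r 17.1..17.1 hubdist 17.0
60 [-2.7 33.3] contact r 16.8..16.8 hubdist 15.8
50 [-0.1 32. ] contact r 16.9..16.9 hubdist 14.5
40 [ 2.5 30.4] contact r 17.1..17.1 hubdist 12.9
30 [ 4.5 28.2] contact r 17.0..17.0 hubdist 10.7
```

View pics/side2z.png

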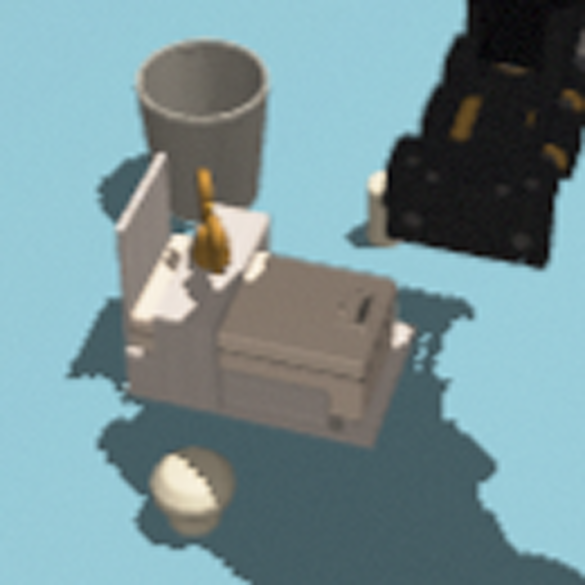

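View pics/top2z.png

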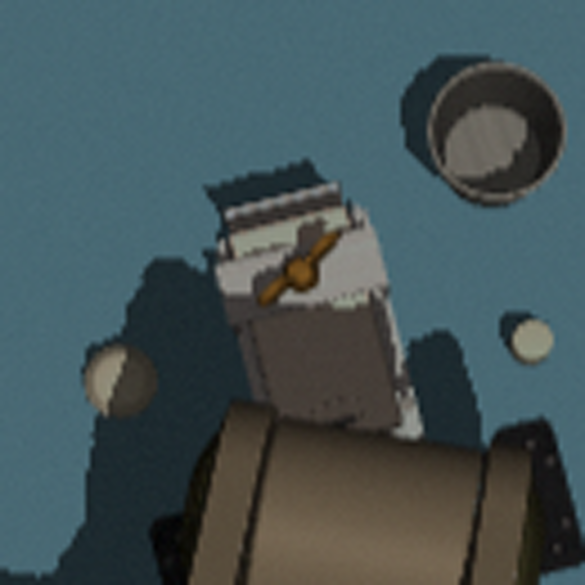

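The case is home: the base plate lip now shows ahead of its front face at about (390,440), the rear end reaches the plate at about (290,235) in the top crop, and the wing hasn't moved. Next I'll generate the stroke rows.

```bash
cat > gen.py <<'E'
from where import *
def gen(seq):
    """seq of (w_deg wing dir, tool angle deg, ce, n, tipz) -> rows"""
    st=r.get_state();M=Ro.from_rotvec(st["ee_rot"]).as_matrix();p=st["tool_pos"]
    ang0=np.degrees(np.arctan2(M[1,0],M[0,0])-yaw)
    c,s=np.cos(yaw),np.sin(yaw);C=np.array([[c,-s],[s,c]]);out=[]
    for w,ta,ce,n,tz in seq:
        a=np.radians(w);e=np.array([np.cos(a),np.sin(a)]);nn=np.array([-e[1],e[0]])
        X=np.append(P+C@(e*ce+nn*n),tz+166)
        d=M.T@(X-p)/25
        t=(ang0-ta+180)%360-180
        out.append([0,*d.round(2),round(t/6,2)])
    print(str(out).replace(" ","").replace("np.float64(","").replace(")",""))
E
python3 - <<'E'
from gen import gen
gen([(115,115,28,18,115)]); gen([(115,115,28,18,81)])
E
```

```text
[[0,0.71,-0.01,-4.58,-4.17]]
[[0,0.71,1.35,-4.58,-4.17]]
```

```bash
python3 -m inch '[[0,0.7,-0.1,-2,-2],[0,0.7,-0.1,-4.6,-4.17],[0,0.7,-0.1,-4.6,-4.17],[0,0.7,-0.1,-4.6,-4.17],[0,0.7,-0.1,-4.6,-4.17],[0,0.7,-0.1,-4.6,-4.17],[0,0.7,1.35,-4.6,-4.17],[0,0.7,1.35,-4.6,-4.17],[0,0.7,1.35,-4.6,-4.17]]'
python3 where.py
python3 - <<'E'
from gen import *
gen([(w,w,28,n,81) for w,n in [(115,15)]+[(w,11.5) for w in range(115,59,-5)]])
import cv2
for n,(x,y) in (("side",(230,205)),):
    a=r.get_image(n)["image"][y:y+130,x:x+130,::-1]; cv2.imwrite(f"pics/{n}3z.png",cv2.resize(a,None,fx=4.5,fy=4.5,interpolation=cv2.INTER_CUBIC))
E
```

```text
t: 5.9
tool_pos: [570.6, 74.0, 247.6]
ee_rot: [-0.81, -1.68, 1.683]
ft_force: [0.2, -0.3, 0.7]
gripper_width: 0.007
t 5.9 cradle xy [-28.4  17.3] tip z 81.6 toolx ang in cradle deg 114.91 down [-0.005  0.    -1.   ] q6 -2.32 f cradle [ 0.1 -0.3] 0.7 mom [ 0.06 -0.02  0.04] g 0.01
[[0,0.01,0.02,-0.14,-0.02],[0,0.01,0.02,-0.28,-0.02],[0,0.05,0.02,-0.37,0.82],[0,0.08,0.02,-0.48,1.65],[0,0.09,0.02,-0.58,2.48],[0,0.1,0.02,-0.69,3.32],[0,0.1,0.02,-0.79,4.15],[0,0.09,0.02,-0.9,4.98],[0,0.08,0.02,-1.0,5.82],[0,0.05,0.02,-1.1,6.65],[0,0.01,0.02,-1.2,7.48],[0,-0.03,0.02,-1.3,8.32],[0,-0.09,0.02,-1.39,9.15]]
```

View pics/side3z.png

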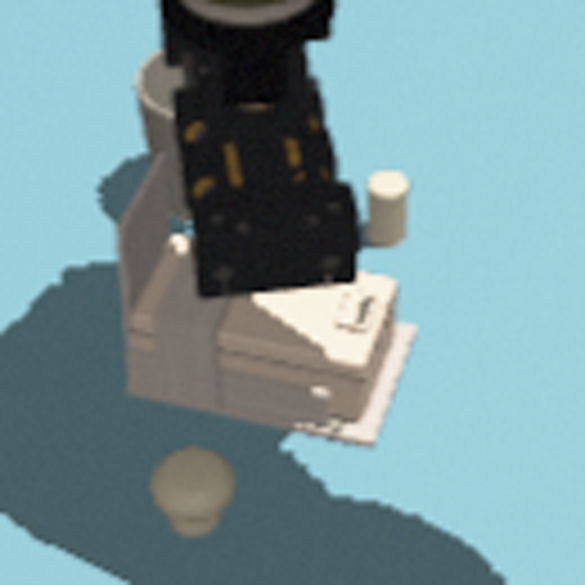

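Run:
```python
from h import *
import cv2
st=r.get_state();M=Ro.from_rotvec(st["ee_rot"]).as_matrix();p=st["tool_pos"]
d=r.get_image("side");im=cv2.resize(d["image"][165:315,200:380,::-1],None,fx=4,fy=4,interpolation=cv2.INTER_CUBIC)
def pt(l,col):
    q=(proj(d,p+M@np.array(l,float))-[200,165]+.5)*4
    cv2.circle(im,tuple(int(v) for v in q),4,col,-1);print(l,q.round(0))
for x in(-17.5,17.5):
  for z in(-9,9): pt((x,166,z),(0,0,255)); pt((x,102,z),(0,255,0))
for x in(-93,93):
  for z in(-37,37): pt((x,102,z),(255,0,0))
cv2.imwrite("pics/ov.png",im)
```

```text
(-17.5, 166, -9) [325. 375.]
(-17.5, 102, -9) [322. 284.]
(-17.5, 166, 9) [358. 371.]
(-17.5, 102, 9) [356. 281.]
(17.5, 166, -9) [332. 419.]
(17.5, 102, -9) [329. 327.]
(17.5, 166, 9) [366. 415.]
(17.5, 102, 9) [364. 324.]
(-93, 102, -37) [256. 202.]
(-93, 102, 37) [389. 191.]
(93, 102, -37) [289. 437.]
(93, 102, 37) [443. 420.]
```

View pics/ov.png

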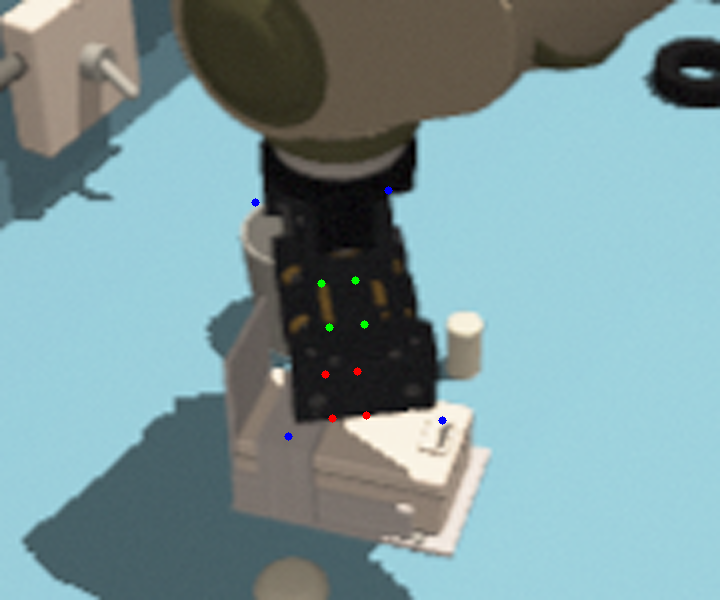

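The black gripper body matches the projected 75x187 outline (blue), so the fingertips are hidden behind it as predicted. Now the first stroke.

```bash
python3 -m inch '[[0,0.01,0.02,-0.14,0],[0,0.01,0.02,-0.28,0],[0,0.05,0.02,-0.37,0.82],[0,0.08,0.02,-0.48,1.65],[0,0.09,0.02,-0.58,2.48],[0,0.1,0.02,-0.69,3.32],[0,0.1,0.02,-0.79,4.15],[0,0.09,0.02,-0.9,4.98],[0,0.08,0.02,-1.0,5.82],[0,0.05,0.02,-1.1,6.65],[0,0.01,0.02,-1.2,7.48],[0,-0.03,0.02,-1.3,8.32],[0,-0.09,0.02,-1.39,9.15],[0,-0.09,0.02,-1.39,9.15]]'
python3 where.py
python3 - <<'E'
from gen import *
gen([(60,60,28,16,81),(60,60,28,16,115),(240,60,28,17,115),(240,60,28,17,81)])
E
```

```text
t: 7.17
tool_pos: [600.3, 94.3, 248.4]
ee_rot: [-1.333, -0.992, 0.993]
ft_force: [-1.7, -0.5, 0.9]
gripper_width: 0.003
t 7.17 cradle xy [ 5.2 30.2] tip z 82.4 toolx ang in cradle deg 59.94 down [-0. -0. -1.] q6 -1.32 f cradle [-1.8 -0.1] 0.9 mom [-0.06  0.31 -0.04] g 0.0
[[0,-0.03,0.06,0.22,-0.01],[0,-0.03,-1.3,0.22,-0.01],[0,-2.27,-1.3,-1.11,-0.01],[0,-2.27,0.06,-1.11,-0.01]]
```

```bash
python3 -m inch '[[0,0,0,0.22,0],[0,0,-1.3,0.22,0],[0,0,-1.3,0.22,0],[0,0,-1.3,0.22,0],[0,-2.6,-1.3,4.7,0],[0,-2.6,-1.3,4.7,0],[0,-2.6,-1.3,4.7,0],[0,-2.6,-1.3,4.7,0],[0,-2.6,-1.3,4.7,0],[0,-2.6,-1.3,4.7,0]]'
cat > look.py <<'E'
from h import *
import cv2,sys
k=sys.argv[1];o=[]
for n,(x,y) in (("side",(250,220)),("top",(260,185))):
    a=r.get_image(n)["image"][y:y+80,x:x+80,::-1]; o.append(cv2.resize(a,None,fx=5,fy=5,interpolation=cv2.INTER_CUBIC))
cv2.imwrite(f"pics/look{k}.png",np.hstack(o))
E
python3 look.py 1; python3 where.py;python3 - <<'E'
from gen import *
gen([(240,60,28,17,115),(240,60,28,17,81)])
E
```

```text
t: 8.0
tool_pos: [469.5, 65.0, 280.8]
ee_rot: [-1.332, -0.996, 0.994]
ft_force: [0.3, -0.7, 0.1]
gripper_width: 0.005
t 8.1 cradle xy [-128.1   32. ] tip z 114.5 toolx ang in cradle deg 60.15 down [ 0.002 -0.    -1.   ] q6 -1.4 f cradle [0.  0.3] -0.2 mom [-0.01  0.   -0.02] g 0.0
[[0,0.32,-0.01,-5.76,0.03],[0,0.32,1.35,-5.76,0.03]]
```

View pics/look1.png

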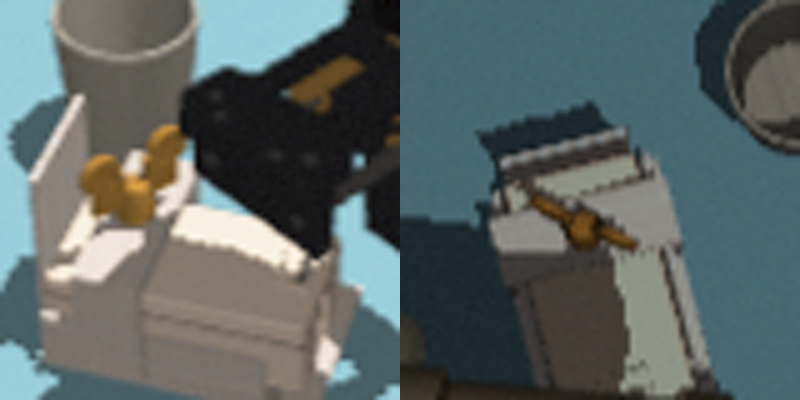

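The wing moved from w≈115° to about 51° in the cradle frame. In the top panel it runs from (535,198) to (632,245). The stroke works, so next I'll take the other wing.

```bash
python3 -m inch '[[0,0.32,-0.1,-5.76,0],[0,0.32,-0.1,-5.76,0],[0,0.32,-0.1,-5.76,0],[0,0.32,-0.1,-5.76,0],[0,0.32,-0.1,-5.76,0],[0,0.32,1.35,-5.76,0],[0,0.32,1.35,-5.76,0],[0,0.32,1.35,-5.76,0]]'
python3 where.py;python3 - <<'E'
from gen import *
gen([(w,w-180,28,11.5,81) for w in range(240,149,-5)])
E
```

```text
t: 8.77
tool_pos: [609.2, 32.2, 245.5]
ee_rot: [-1.328, -0.992, 0.997]
ft_force: [-0.2, -0.1, 0.8]
gripper_width: 0.01
t 8.77 cradle xy [ -0.5 -32.2] tip z 79.5 toolx ang in cradle deg 60.15 down [-0.004  0.001 -1.   ] q6 -1.42 f cradle [-0.2 -0.1] 0.8 mom [-0.02 -0.01 -0.01] g 0.01
[[0,0.01,-0.06,0.17,0.02],[0,-0.03,-0.06,0.27,0.86],[0,-0.06,-0.06,0.37,1.69],[0,-0.07,-0.06,0.47,2.52],[0,-0.08,-0.06,0.58,3.36],[0,-0.08,-0.06,0.68,4.19],[0,-0.07,-0.06,0.79,5.02],[0,-0.05,-0.06,0.89,5.86],[0,-0.02,-0.06,0.99,6.69],[0,0.01,-0.06,1.09,7.52],[0,0.06,-0.06,1.19,8.36],[0,0.11,-0.06,1.28,9.19],[0,0.17,-0.06,1.37,10.02],[0,0.24,-0.06,1.45,10.86],[0,0.32,-0.06,1.52,11.69],[0,0.4,-0.06,1.59,12.52],[0,0.48,-0.06,1.65,13.36],[0,0.58,-0.05,1.7,14.19],[0,0.67,-0.05,1.74,15.02]]
```

```bash
python3 -m inch '[[0,0.01,-0.03,0.17,0.02],[0,-0.03,-0.05,0.27,0.86],[0,-0.06,-0.05,0.37,1.69],[0,-0.07,-0.05,0.47,2.52],[0,-0.08,-0.05,0.58,3.36],[0,-0.08,-0.05,0.68,4.19],[0,-0.07,-0.05,0.79,5.02],[0,-0.05,-0.05,0.89,5.86],[0,-0.02,-0.05,0.99,6.69],[0,0.01,-0.05,1.09,7.52],[0,0.06,-0.05,1.19,8.36],[0,0.11,-0.05,1.28,9.19],[0,0.17,-0.05,1.37,10.02],[0,0.24,-0.05,1.45,10.86],[0,0.32,-0.05,1.52,11.69],[0,0.4,-0.05,1.59,12.52],[0,0.48,-0.05,1.65,13.36],[0,0.58,-0.05,1.7,14.19],[0,0.67,-0.05,1.74,15.02]]'
python3 where.py;python3 - <<'E'
from gen import *
gen([(w,w-180,28,11.5,81) for w in range(145,59,-5)])
E
```

```text
t: 10.35
tool_pos: [571.8, 60.5, 249.6]
ee_rot: [-1.559, 0.23, -0.231]
ft_force: [-1.2, -1.7, -2.6]
gripper_width: 0.008
t 10.35 cradle xy [-30.3   3.9] tip z 83.6 toolx ang in cradle deg -30.24 down [ 0.001 -0.001 -1.   ] q6 0.19 f cradle [-1.6 -1.4] -2.6 mom [-0.37  0.4  -0.05] g 0.01
[[0,-0.03,0.1,0.11,0.79],[0,-0.06,0.1,0.21,1.63],[0,-0.08,0.1,0.32,2.46],[0,-0.08,0.1,0.42,3.29],[0,-0.08,0.1,0.53,4.13],[0,-0.08,0.1,0.63,4.96],[0,-0.06,0.1,0.74,5.79],[0,-0.03,0.1,0.84,6.63],[0,0.01,0.1,0.94,7.46],[0,0.05,0.1,1.03,8.29],[0,0.1,0.1,1.12,9.13],[0,0.16,0.1,1.21,9.96],[0,0.23,0.1,1.29,10.79],[0,0.31,0.1,1.37,11.63],[0,0.39,0.1,1.44,12.46],[0,0.47,0.1,1.5,13.29],[0,0.56,0.1,1.55,14.13],[0,0.66,0.1,1.59,14.96]]
```

```bash
python3 -m inch '[[0,-0.03,0.06,0.11,0.79],[0,-0.06,0.06,0.21,1.63],[0,-0.08,0.06,0.32,2.46],[0,-0.08,0.06,0.42,3.29],[0,-0.08,0.06,0.53,4.13],[0,-0.08,0.06,0.63,4.96],[0,-0.06,0.06,0.74,5.79],[0,-0.03,0.06,0.84,6.63],[0,0.01,0.06,0.94,7.46],[0,0.05,0.06,1.03,8.29],[0,0.1,0.06,1.12,9.13],[0,0.16,0.06,1.21,9.96],[0,0.23,0.06,1.29,10.79],[0,0.31,0.06,1.37,11.63],[0,0.39,0.06,1.44,12.46],[0,0.47,0.06,1.5,13.29],[0,0.56,0.06,1.55,14.13],[0,0.66,0.06,1.59,14.96]]'
python3 where.py;python3 - <<'E'
from gen import *
gen([(60,-120,28,16,81),(60,-120,28,16,115),(240,60,28,17,115),(240,60,28,17,81)])
E
```

```text
t: 11.85
tool_pos: [598.9, 94.1, 248.0]
ee_rot: [-1.058, 1.419, -1.419]
ft_force: [-2.7, -0.0, -1.9]
gripper_width: 0.006
t 11.85 cradle xy [ 3.9 30.3] tip z 82.0 toolx ang in cradle deg -119.99 down [ 0.  0. -1.] q6 1.82 f cradle [-2.6  0.6] -1.9 mom [ 0.16  0.49 -0.06] g 0.01
[[0,0.01,0.04,-0.17,0.0],[0,0.01,-1.32,-0.17,0.0],[0,2.25,-1.32,1.15,-30.0],[0,2.25,0.04,1.15,-30.0]]
```

```bash
python3 -m inch '[[0,0,0,-0.2,0],[0,0,-1.3,-0.2,0],[0,0,-1.3,-0.2,0],[0,0,-1.3,-0.2,0],[0,2.6,-1.3,-4.7,-2],[0,2.6,-1.3,-4.7,-15],[0,2.6,-1.3,-4.7,-15],[0,2.6,-1.3,-4.7,-15],[0,2.6,-1.3,-4.7,-15],[0,2.6,-1.3,-4.7,-15],[0,2.6,-1.3,-4.7,-15],[0,2.6,-1.3,-4.7,-15],[0,2.6,-1.3,-4.7,-15],[0,2.6,-1.3,-4.7,-15],[0,2.6,-1.3,-4.7,-15],[0,2.6,-1.3,-4.7,-15],[0,2.6,-1.3,-4.7,-15]]'
python3 look.py 2; python3 where.py;python3 - <<'E'
from gen import *
gen([(240,60,28,17,115),(240,60,28,17,81)])
E
```

```text
t: 13.27
tool_pos: [467.9, 64.5, 279.0]
ee_rot: [-1.56, 0.217, -0.217]
ft_force: [0.5, 0.3, 0.1]
gripper_width: 0.009
t 13.37 cradle xy [-130.4   31.9] tip z 113.0 toolx ang in cradle deg -29.64 down [ 0.  0. -1.] q6 0.17 f cradle [ 0.3 -0.2] 0.6 mom [-0.08  0.06  0.02] g 0.0
[[0,5.84,-0.08,0.34,-14.94],[0,5.84,1.28,0.34,-14.94]]
```

View pics/look2.png

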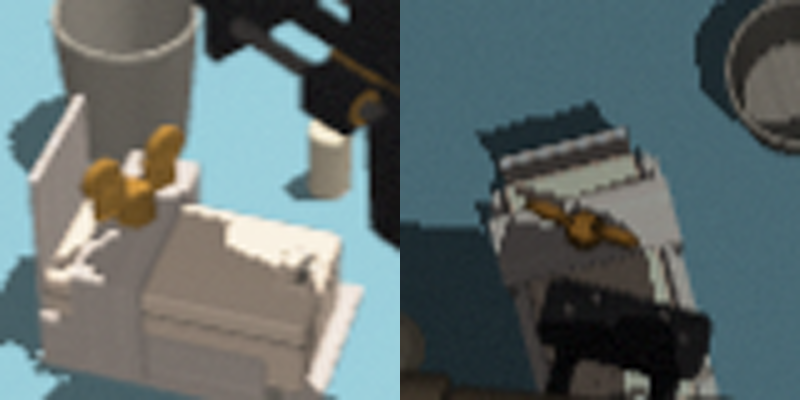

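The wing is again at about 52° and sits slightly lower in the side panel, so that was a full half turn. I'll repeat the cycle.

```bash
python3 -m inch '[[0,1,-0.1,0.34,-14.94],[0,5.84,-0.1,0.34,-14.94],[0,5.84,-0.1,0.34,-14.94],[0,5.84,-0.1,0.34,-14.94],[0,5.84,-0.1,0.34,-14.94],[0,5.84,-0.1,0.34,-14.94],[0,5.84,-0.1,0.34,-14.94],[0,5.84,-0.1,0.34,-14.94],[0,5.84,-0.1,0.34,-14.94],[0,5.84,-0.1,0.34,-14.94],[0,5.84,-0.1,0.34,-14.94],[0,5.84,-0.1,0.34,-14.94],[0,5.84,-0.1,0.34,-14.94],[0,5.84,1.28,0.34,-14.94],[0,5.84,1.28,0.34,-14.94],[0,5.84,1.28,0.34,-14.94]]'
python3 where.py;python3 - <<'E'
from gen import *
gen([(w,w-180,28,11.5,80) for w in range(240,149,-5)])
E
```

```text
t: 14.7
tool_pos: [610.5, 31.5, 246.0]
ee_rot: [-1.331, -0.988, 0.992]
ft_force: [-0.1, 0.3, 0.8]
gripper_width: 0.008
t 14.7 cradle xy [  0.6 -33.2] tip z 80.0 toolx ang in cradle deg 59.79 down [-0.004  0.001 -1.   ] q6 -1.42 f cradle [-0.   0.3] 0.8 mom [-0.01 -0.02  0.  ] g 0.01
[[0,0.02,0.0,0.23,-0.03],[0,-0.02,0.0,0.33,0.8],[0,-0.05,0.0,0.43,1.63],[0,-0.06,0.0,0.53,2.47],[0,-0.07,0.0,0.64,3.3],[0,-0.07,0.0,0.74,4.13],[0,-0.06,0.0,0.85,4.97],[0,-0.05,0.01,0.95,5.8],[0,-0.02,0.01,1.05,6.63],[0,0.02,0.01,1.15,7.47],[0,0.06,0.01,1.25,8.3],[0,0.11,0.01,1.34,9.13],[0,0.17,0.01,1.43,9.97],[0,0.24,0.01,1.51,10.8],[0,0.32,0.01,1.58,11.63],[0,0.4,0.01,1.65,12.47],[0,0.48,0.01,1.71,13.3],[0,0.58,0.01,1.76,14.13],[0,0.67,0.01,1.81,14.97]]
```

```bash
python3 -m inch '[[0,0.02,0,0.23,-0.03],[0,-0.02,0,0.33,0.8],[0,-0.05,0,0.43,1.63],[0,-0.06,0,0.53,2.47],[0,-0.07,0,0.64,3.3],[0,-0.07,0,0.74,4.13],[0,-0.06,0,0.85,4.97],[0,-0.05,0,0.95,5.8],[0,-0.02,0,1.05,6.63],[0,0.02,0,1.15,7.47],[0,0.06,0,1.25,8.3],[0,0.11,0,1.34,9.13],[0,0.17,0,1.43,9.97],[0,0.24,0,1.51,10.8],[0,0.32,0,1.58,11.63],[0,0.4,0,1.65,12.47],[0,0.48,0,1.71,13.3],[0,0.58,0,1.76,14.13],[0,0.67,0,1.81,14.97]]'
python3 where.py;python3 - <<'E'
from gen import *
gen([(w,w-180,28,11.5,80) for w in range(145,59,-5)])
E
```

```text
t: 16.28
tool_pos: [572.0, 60.5, 248.2]
ee_rot: [-1.559, 0.23, -0.231]
ft_force: [-0.8, -2.4, -2.3]
gripper_width: 0.008
t 16.28 cradle xy [-30.2   3.9] tip z 82.2 toolx ang in cradle deg -30.23 down [ 0.001 -0.001 -1.   ] q6 0.19 f cradle [-1.3 -2.1] -2.3 mom [-0.41  0.21 -0.02] g 0.01
[[0,-0.03,0.09,0.11,0.8],[0,-0.06,0.09,0.21,1.63],[0,-0.08,0.09,0.31,2.46],[0,-0.09,0.09,0.42,3.3],[0,-0.09,0.09,0.52,4.13],[0,-0.08,0.09,0.63,4.96],[0,-0.06,0.09,0.73,5.8],[0,-0.03,0.09,0.83,6.63],[0,0.0,0.09,0.93,7.46],[0,0.05,0.09,1.03,8.3],[0,0.1,0.09,1.12,9.13],[0,0.16,0.09,1.21,9.96],[0,0.23,0.09,1.29,10.8],[0,0.3,0.09,1.36,11.63],[0,0.38,0.09,1.43,12.46],[0,0.47,0.09,1.49,13.3],[0,0.56,0.09,1.54,14.13],[0,0.66,0.09,1.59,14.96]]
```

```bash
python3 -m inch '[[0,-0.03,0.05,0.11,0.8],[0,-0.06,0.06,0.21,1.63],[0,-0.08,0.06,0.31,2.46],[0,-0.09,0.06,0.42,3.3],[0,-0.09,0.06,0.52,4.13],[0,-0.08,0.06,0.63,4.96],[0,-0.06,0.06,0.73,5.8],[0,-0.03,0.06,0.83,6.63],[0,0,0.06,0.93,7.46],[0,0.05,0.06,1.03,8.3]]'
python3 where.py
python3 - <<'E'
from gen import *
gen([(w,w-180,28,11.5,80.5) for w in range(95,59,-5)])
E
```

```text
t: 17.12
tool_pos: [580.5, 84.9, 246.9]
ee_rot: [-1.375, 0.903, -0.904]
ft_force: [-2.0, -1.1, -0.3]
gripper_width: 0.002
t 17.12 cradle xy [-16.2  25.7] tip z 80.9 toolx ang in cradle deg -80.02 down [ 0.001 -0.001 -1.   ] q6 1.11 f cradle [-2.2 -0.6] -0.3 mom [-0.3   0.4  -0.09] g 0.0
[[0,-0.03,0.02,0.1,0.83],[0,-0.06,0.02,0.2,1.66],[0,-0.08,0.02,0.3,2.5],[0,-0.09,0.02,0.41,3.33],[0,-0.09,0.02,0.51,4.16],[0,-0.08,0.02,0.62,5.0],[0,-0.06,0.02,0.72,5.83],[0,-0.03,0.02,0.83,6.66]]
```

```bash
python3 -m inch '[[0,-0.03,0,0.1,0.83],[0,-0.06,0,0.2,1.66]]'
python3 where.py
python3 - <<'E'
from gen import *
gen([(w,w-180,28,11.5,80.5) for w in range(85,59,-5)])
E
```

```text
t: 17.28
tool_pos: [584.5, 88.4, 246.8]
ee_rot: [-1.311, 1.035, -1.035]
ft_force: [-1.4, -2.0, 0.2]
gripper_width: 0.003
t 17.28 cradle xy [-11.5  28.1] tip z 80.8 toolx ang in cradle deg -89.98 down [ 0. -0. -1.] q6 1.29 f cradle [-1.9 -1.6] 0.2 mom [-0.24  0.47 -0.05] g 0.0
[[0,-0.03,0.01,0.1,0.84],[0,-0.06,0.01,0.2,1.67],[0,-0.08,0.01,0.31,2.5],[0,-0.08,0.01,0.41,3.34],[0,-0.08,0.01,0.52,4.17],[0,-0.07,0.01,0.62,5.0]]
```

No stop here, so q was about 9.86 at the start. I'll finish this stroke, then raise and turn back.

```bash
python3 -m inch '[[0,-0.03,0,0.1,0.84],[0,-0.06,0,0.2,1.67],[0,-0.08,0,0.31,2.5],[0,-0.08,0,0.41,3.34],[0,-0.08,0,0.52,4.17],[0,-0.07,0,0.62,5.0]]'
python3 where.py
python3 -m inch '[[0,0,0,-0.2,0],[0,0,-1.4,-0.2,0],[0,0,-1.4,-0.2,0],[0,0,-1.4,-0.2,0],[0,2.6,-1.4,-4.7,-2],[0,2.6,-1.4,-4.7,-15],[0,2.6,-1.4,-4.7,-15],[0,2.6,-1.4,-4.7,-15],[0,2.6,-1.4,-4.7,-15],[0,2.6,-1.4,-4.7,-15],[0,2.6,-1.4,-4.7,-15],[0,2.6,-1.4,-4.7,-15],[0,2.6,-1.4,-4.7,-15],[0,2.6,-1.4,-4.7,-15],[0,2.6,-1.4,-4.7,-15],[0,2.6,-1.4,-4.7,-15],[0,2.6,-1.4,-4.7,-15]]'
python3 look.py 3; python3 where.py;python3 - <<'E'
from gen import *
gen([(240,60,28,17,115),(240,60,28,17,80)])
E
```

```text
t: 17.78
tool_pos: [599.1, 94.0, 246.7]
ee_rot: [-1.058, 1.419, -1.419]
ft_force: [-2.0, 0.8, -0.8]
gripper_width: 0.004
t 17.78 cradle xy [ 4.  30.2] tip z 80.7 toolx ang in cradle deg -119.98 down [-0.  0. -1.] q6 1.82 f cradle [-1.8  1.3] -0.8 mom [ 0.2   0.53 -0.  ] g 0.0
t: 19.2
tool_pos: [468.0, 64.2, 280.3]
ee_rot: [-1.56, 0.217, -0.217]
ft_force: [-0.5, 0.7, -0.2]
gripper_width: 0.004
t 19.3 cradle xy [-130.3   31.6] tip z 114.4 toolx ang in cradle deg -29.6 down [-0.  0. -1.] q6 0.17 f cradle [0.3 0.1] 0.6 mom [-0.09  0.08 -0.02] g 0.01
[[0,5.83,-0.03,0.35,-14.93],[0,5.83,1.37,0.35,-14.93]]
```

View pics/look3.png

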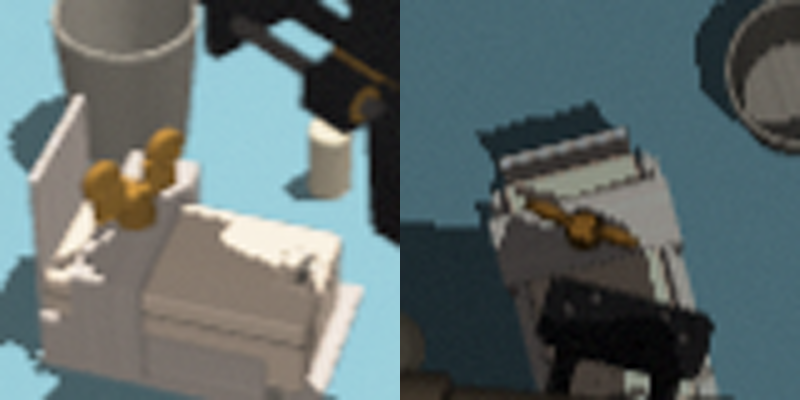

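The wing is again at about 52° and lower still, leaving roughly 140°. This is the last stroke, and I'll be careful towards the end.

```bash
python3 -m inch '[[0,1,-0.1,0.34,-14.94],[0,5.84,-0.1,0.34,-14.94],[0,5.84,-0.1,0.34,-14.94],[0,5.84,-0.1,0.34,-14.94],[0,5.84,-0.1,0.34,-14.94],[0,5.84,-0.1,0.34,-14.94],[0,5.84,-0.1,0.34,-14.94],[0,5.84,-0.1,0.34,-14.94],[0,5.84,-0.1,0.34,-14.94],[0,5.84,-0.1,0.34,-14.94],[0,5.84,-0.1,0.34,-14.94],[0,5.84,-0.1,0.34,-14.94],[0,5.84,-0.1,0.34,-14.94],[0,5.84,1.36,0.34,-14.94],[0,5.84,1.36,0.34,-14.94],[0,5.84,1.36,0.34,-14.94]]'
python3 where.py;python3 - <<'E'
from gen import *
gen([(w,w-180,28,11.5,79) for w in range(240,149,-5)])
E
```

```text
t: 20.63
tool_pos: [610.7, 31.4, 245.4]
ee_rot: [-1.33, -0.988, 0.993]
ft_force: [0.3, -0.4, 0.4]
gripper_width: 0.003
t 20.63 cradle xy [  0.7 -33.4] tip z 79.4 toolx ang in cradle deg 59.84 down [-0.004  0.001 -1.   ] q6 -1.42 f cradle [ 0.2 -0.5] 0.4 mom [ 0.05 -0.02 -0.05] g 0.0
[[0,0.02,0.02,0.23,-0.03],[0,-0.01,0.02,0.33,0.81],[0,-0.04,0.02,0.43,1.64],[0,-0.06,0.02,0.54,2.47],[0,-0.07,0.02,0.64,3.31],[0,-0.07,0.02,0.75,4.14],[0,-0.06,0.02,0.85,4.97],[0,-0.04,0.02,0.96,5.81],[0,-0.01,0.02,1.06,6.64],[0,0.02,0.02,1.16,7.47],[0,0.07,0.02,1.26,8.31],[0,0.12,0.02,1.35,9.14],[0,0.18,0.02,1.43,9.97],[0,0.25,0.02,1.51,10.81],[0,0.32,0.02,1.59,11.64],[0,0.4,0.02,1.66,12.47],[0,0.49,0.02,1.72,13.31],[0,0.58,0.02,1.77,14.14],[0,0.68,0.02,1.81,14.97]]
```

```bash
python3 -m inch '[[0,0.02,0,0.23,-0.03],[0,-0.02,0,0.33,0.8],[0,-0.05,0,0.43,1.63],[0,-0.06,0,0.53,2.47],[0,-0.07,0,0.64,3.3],[0,-0.07,0,0.74,4.13],[0,-0.06,0,0.85,4.97],[0,-0.05,0,0.95,5.8],[0,-0.02,0,1.05,6.63],[0,0.02,0,1.15,7.47],[0,0.06,0,1.25,8.3],[0,0.11,0,1.34,9.13],[0,0.17,0,1.43,9.97],[0,0.24,0,1.51,10.8],[0,0.32,0,1.58,11.63],[0,0.4,0,1.65,12.47],[0,0.48,0,1.71,13.3],[0,0.58,0,1.76,14.13],[0,0.67,0,1.81,14.97]]'
python3 where.py;python3 - <<'E'
from gen import *
gen([(w,w-180,28,11.5,80) for w in range(145,84,-5)])
E
```

```text
t: 22.22
tool_pos: [572.0, 60.4, 247.8]
ee_rot: [-1.559, 0.229, -0.23]
ft_force: [-0.1, -2.1, -1.5]
gripper_width: 0.006
t 22.22 cradle xy [-30.1   3.8] tip z 81.8 toolx ang in cradle deg -30.17 down [ 0.    -0.001 -1.   ] q6 0.19 f cradle [-0.6 -2. ] -1.5 mom [-0.4   0.32 -0.06] g 0.01
[[0,-0.04,0.07,0.11,0.81],[0,-0.06,0.07,0.21,1.64],[0,-0.08,0.07,0.32,2.47],[0,-0.09,0.07,0.42,3.31],[0,-0.09,0.07,0.53,4.14],[0,-0.08,0.07,0.63,4.97],[0,-0.06,0.07,0.74,5.81],[0,-0.04,0.07,0.84,6.64],[0,-0.0,0.07,0.94,7.47],[0,0.04,0.07,1.03,8.31],[0,0.1,0.07,1.13,9.14],[0,0.16,0.07,1.21,9.97],[0,0.23,0.07,1.29,10.81]]
```

```bash
python3 -m inch '[[0,-0.04,0.05,0.11,0.81],[0,-0.06,0.05,0.21,1.64],[0,-0.08,0.05,0.32,2.47],[0,-0.09,0.05,0.42,3.31],[0,-0.09,0.05,0.53,4.14],[0,-0.08,0.05,0.63,4.97],[0,-0.06,0.05,0.74,5.81]]'
python3 where.py;python3 - <<'E'
from gen import *
gen([(w,w-180,28,11.5,80) for w in np.arange(113,85,-2)])
E
```

```text
t: 22.8
tool_pos: [575.9, 78.7, 246.6]
ee_rot: [-1.454, 0.703, -0.704]
ft_force: [-0.9, -1.1, -0.7]
gripper_width: 0.006
t 22.8 cradle xy [-22.1  20.7] tip z 80.6 toolx ang in cradle deg -65.02 down [ 0.001 -0.    -1.   ] q6 0.83 f cradle [-1.2 -0.9] -0.7 mom [-0.33  0.43 -0.02] g 0.01
[[0,-0.01,0.03,0.03,0.33],[0,-0.03,0.03,0.07,0.66],[0,-0.04,0.03,0.11,1.0],[0,-0.05,0.03,0.15,1.33],[0,-0.06,0.03,0.19,1.66],[0,-0.07,0.03,0.24,2.0],[0,-0.07,0.03,0.28,2.33],[0,-0.08,0.03,0.32,2.66],[0,-0.08,0.03,0.36,3.0],[0,-0.09,0.03,0.4,3.33],[0,-0.09,0.03,0.45,3.66],[0,-0.09,0.03,0.49,4.0],[0,-0.09,0.03,0.53,4.33],[0,-0.08,0.03,0.57,4.66]]
```

```bash
python3 -m inch '[[0,-0.01,0,0.03,0.33],[0,-0.03,0,0.07,0.66],[0,-0.04,0,0.11,1.0],[0,-0.05,0,0.15,1.33],[0,-0.06,0,0.19,1.66]]'
python3 where.py
python3 -m inch '[[0,-0.02,0,0.04,0.33],[0,-0.03,0,0.08,0.66]]'
python3 where.py
python3 - <<'E'
from gen import *
gen([(w,w-180,28,11.5,80) for w in np.arange(99,82,-2)])
E
```

```text
t: 23.22
tool_pos: [578.6, 82.8, 246.6]
ee_rot: [-1.405, 0.834, -0.835]
ft_force: [-1.9, -1.0, -0.4]
gripper_width: 0.005
t 23.22 cradle xy [-18.5  24. ] tip z 80.6 toolx ang in cradle deg -74.84 down [ 0. -0. -1.] q6 1.01 f cradle [-2.1 -0.6] -0.4 mom [-0.21  0.47 -0.05] g 0.0
t: 23.38
tool_pos: [580.0, 84.4, 246.5]
ee_rot: [-1.383, 0.887, -0.887]
ft_force: [-2.4, -0.6, -1.3]
gripper_width: 0.007
t 23.38 cradle xy [-16.8  25.3] tip z 80.5 toolx ang in cradle deg -78.79 down [ 0. -0. -1.] q6 1.08 f cradle [-2.5  0. ] -1.3 mom [-0.11  0.5  -0.03] g 0.01
[[0,-0.01,0.02,0.05,0.37],[0,-0.03,0.02,0.09,0.7],[0,-0.04,0.02,0.13,1.03],[0,-0.05,0.02,0.17,1.37],[0,-0.06,0.02,0.21,1.7],[0,-0.07,0.02,0.25,2.03],[0,-0.08,0.02,0.29,2.37],[0,-0.08,0.02,0.33,2.7],[0,-0.08,0.02,0.38,3.03]]
```

```bash
for i in 1 2 ; do :; done; python3 -m inch '[[0,-0.01,0,0.05,0.37],[0,-0.03,0,0.09,0.7]]'; python3 where.py
python3 -m inch '[[0,-0.01,0,0.04,0.33],[0,-0.02,0,0.08,0.66]]'; python3 where.py
```

```text
t: 23.55
tool_pos: [581.7, 86.1, 246.5]
ee_rot: [-1.357, 0.943, -0.943]
ft_force: [-0.6, -0.8, -1.3]
gripper_width: 0.005
t 23.55 cradle xy [-14.8  26.5] tip z 80.5 toolx ang in cradle deg -83.01 down [ 0. -0. -1.] q6 1.16 f cradle [-0.7 -0.6] -1.3 mom [-0.17  0.46 -0.02] g 0.01
t: 23.72
tool_pos: [583.3, 87.3, 246.5]
ee_rot: [-1.332, 0.995, -0.995]
ft_force: [-3.5, -1.3, -0.2]
gripper_width: 0.005
t 23.72 cradle xy [-12.9  27.4] tip z 80.5 toolx ang in cradle deg -86.95 down [-0. -0. -1.] q6 1.23 f cradle [-3.7 -0.5] -0.2 mom [-0.08  0.79 -0.03] g 0.0
```

```bash
python3 -m inch '[[0,-0.01,0,0.04,0.33],[0,-0.01,0,0.04,0.33]]'; python3 where.py
python3 -m inch '[[0,-0.01,0,0.04,0.33],[0,-0.01,0,0.04,0.33]]'; python3 where.py
```

```text
t: 23.88
tool_pos: [583.9, 87.9, 246.4]
ee_rot: [-1.319, 1.022, -1.02]
ft_force: [-4.8, -0.1, 1.0]
gripper_width: 0.001
t 23.88 cradle xy [-12.2  27.8] tip z 80.4 toolx ang in cradle deg -88.93 down [-0.002 -0.    -1.   ] q6 1.27 f cradle [-4.7  1.1] 1.0 mom [-0.11  0.95 -0.1 ] g 0.0
t: 24.05
tool_pos: [584.5, 88.4, 246.4]
ee_rot: [-1.307, 1.049, -1.045]
ft_force: [-7.6, -0.3, 1.8]
gripper_width: 0.002
t 24.05 cradle xy [-11.5  28.1] tip z 80.4 toolx ang in cradle deg -90.9 down [-0.003 -0.    -1.   ] q6 1.3 f cradle [-7.5  1.5] 1.8 mom [-0.15  1.25 -0.08] g 0.0
```

```bash
python3 -m inch '[[0,0,0,0.05,0],[0,0,0,0.05,0],[0,0,0,0.05,0]]'; python3 where.py
python3 -m inch '[[0,0,0,0.05,0],[0,0,0,0.05,0],[0,0,0,0.05,0]]'; python3 where.py
```

```text
t: 24.3
tool_pos: [585.2, 88.5, 246.3]
ee_rot: [-1.309, 1.049, -1.043]
ft_force: [-11.5, -2.3, 3.6]
gripper_width: 0.007
t 24.3 cradle xy [-10.8  28.1] tip z 80.3 toolx ang in cradle deg -90.81 down [-0.005 -0.001 -1.   ] q6 1.3 f cradle [-11.7   0.5] 3.6 mom [-0.3   1.91 -0.08] g 0.01
t: 24.55
tool_pos: [585.8, 88.7, 246.3]
ee_rot: [-1.311, 1.051, -1.042]
ft_force: [-13.9, -4.3, 6.4]
gripper_width: 0.003
t 24.55 cradle xy [-10.1  28.1] tip z 80.3 toolx ang in cradle deg -90.81 down [-0.008 -0.001 -1.   ] q6 1.3 f cradle [-14.5  -0.9] 6.4 mom [-0.5   2.56 -0.17] g 0.0
```

The force rises steadily with almost no movement, so this is the hard stop, at the expected wing angle. I'll back off, retreat and check.

```bash
python3 -m inch '[[0,0,0,-0.3,0],[0,0,0,-0.6,0],[0,0,0,-0.6,0],[0,0,-1.5,-0.6,0],[0,0,-3,-0.6,0],[0,0,-3,-0.6,0],[0,0,-3,-0.6,0],[0,0,-4,-4,0],[0,0,-4,-8,0],[0,0,-4,-8,0],[0,0,-4,-8,0],[0,0,-4,-8,0],[0,0,-4,-8,0],[0,0,-4,-8,0],[0,0,-4,-8,0],[0,0,-4,-8,0]]'
python3 look.py 4; python3 where.py
python3 - <<'E'
from h import *
import cv2
cv2.imwrite("pics/top4.png",r.get_image("top")["image"][:,:,::-1]);cv2.imwrite("pics/side4.png",r.get_image("side")["image"][:,:,::-1])
E
```

```text
t: 25.88
tool_pos: [393.9, 44.9, 344.9]
ee_rot: [-1.306, 1.045, -1.045]
ft_force: [-0.6, 0.2, -0.5]
gripper_width: 0.004
t 25.98 cradle xy [-207.1   30.1] tip z 178.8 toolx ang in cradle deg -90.77 down [-0.001  0.    -1.   ] q6 1.16 f cradle [0.2 0.4] -0.6 mom [-0.01  0.15  0.01] g 0.01
```

View pics/look4.png

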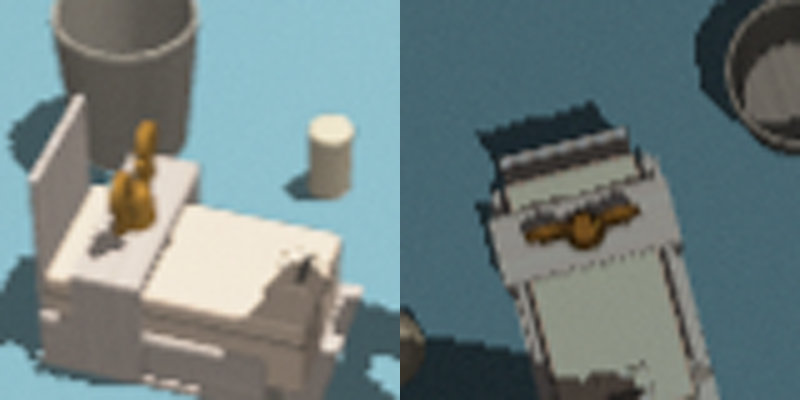

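View pics/top4.png

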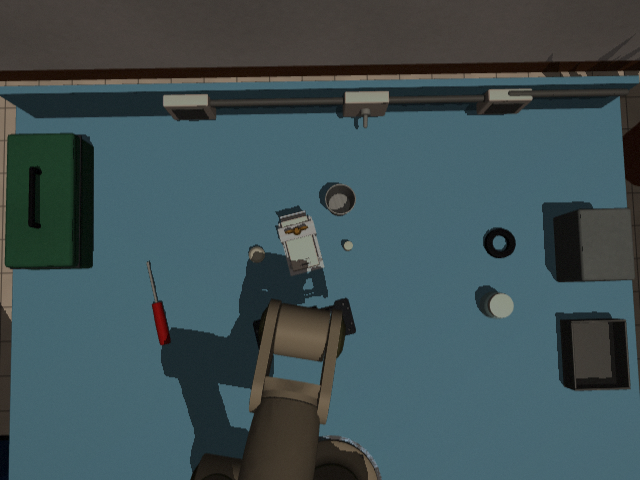

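View pics/side4.png

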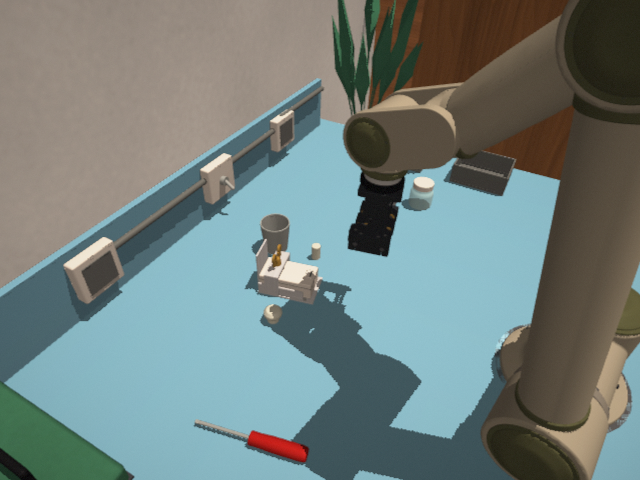

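The wings now lie across the cradle: in the top panel they run from (525,238) to (635,208), about 90° to the push axis. The case is still home, and the cup (340,199), fuse (348,245) and knob (257,254) are where they started. The arm is clear of everything.

```bash
python3 -c "
from rig import r
print(r.finish_job())"
```

```text
the job is handed in; nothing more can be done
None
```

I pushed the case home first, then screwed the wing screw down to its hard stop, and handed the job in at about 26 s of the 61 s allowed.

- **Case:** I pushed it with the closed fingertips until it stopped at tool x = -96 mm in the cradle frame, which puts its front face at the expected -87. I pressed on to about 25 N and it held. The pictures show it against the back plate.
- **Wing screw:** It took four clockwise strokes on alternate wings: about 64°, 180°, 180° and then 140° to the stop. The total of about 565° matches a starting turn of about 9.86 rad. At the end the force rose to about 14.5 N with hardly any movement.
- **Last checks:** The picture put the wings within about 2° of the cradle's y axis, which is within measuring error. The cup, fuse and knob showed no visible movement. The arm was well clear, with about 0 N on the wrist.
- **One disagreement:** The first three strokes each left the wings about 8–9° further round than I had planned. This did no harm, because the strokes still caught the wings and the last one ended on the stop.

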